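# Unlock the ejector lever and unload the bearing

### The job

Unload the bearing from the fixture on the bench: lift the lock collar by its red knob on the ejector lever and, keeping it lifted, swing the lever all the way over until its lock catches and it stays there by itself, so that the bearing rises out of its pocket. Then take the bearing and set it down flat in the white tray without dropping it, leaving the lever locked over and everything else on the bench where it is.

Things in the scene. Friction and masses are not known exactly. Their poses are not given: they have to be found in the camera images.
- fixture: Fixed bench fixture: aluminium base plate (x -60 to 60, y -65 to 135 mm, 12 mm thick) with a grey nest block 90 x 90 mm, top 42 mm above the table, and beside it, to local +y, two dark notched cheek plates with the ejector lever between them. Origin on the table under the pocket's centre; y points from pocket to lever, z up; the lever swings towards local -x.
- pocket (a point): Centre of the mouth of the nest's round pocket (41 mm across, 16 mm deep), on the nest's flat top, 42 mm above the table; axes as the fixture's.
- lever_hinge (a point): The lever's hinge, 38 mm above the table, 30 mm to local +x and 85 mm to local +y of the pocket's centre; axes as the fixture's; the hinge axis is local y. The cheek plates (outer faces 12.5 mm either side) reach 40 mm from it. With the collar down the lever is locked; if the collar is let go between the two notches its cross pin rests on the cheeks' edge and may stick there.
- knob (a point): Centre of the red knob on top of the lever's lock collar: a short roller 26 mm in diameter and 18 mm wide, its axle along the hinge axis (local y), flat end faces at +y and -y. It swivels freely on its axle, so a gripper holding it need not tilt with the lever. Local z runs along the lever, away from the hinge. 80 mm from the hinge with the collar down, 90 mm fully lifted.
- lever (a joint): Lever angle, rad: 0 upright (start, notch), hard stop at 0.79. A spring pulls it upright (1.5 N at the knob at first, 2.5 N at the end). The second notch is near 0.75 and catches only within 0.06 of the stop: push to the stop, then let the collar down into the notch; the lever then stays, at about 0.72. The ejector lifts the bearing in proportion, about 13 mm at 0.72.
- collar (a joint): Lock collar's slide along the lever in m: 0 down (in a notch), 0.010 fully lifted (hard stop). It must be up at least 6.5 mm for the lever to swing. A spring pushes it down with 3 N at 0 and 5 N at 0.010.
- bearing: The steel ball bearing with black seals sitting in the pocket: 40 mm in diameter, 16 mm high, about 100 g. Origin at the centre of its underside, z up. At the start its top is flush with the nest; with the lever caught down it stands about 13 mm proud.
- tray: White plastic tray (fixed), 130 x 130 mm outside, walls 4 mm thick and 18 mm high. Origin on the table under its centre, axes along its sides.
- tray_floor (a point): Centre of the white tray's inner floor, 4 mm above the table.
- scrap_tray: Red tray of the same size with scrap rings in it (fixed); not to be used. Its place and the white tray's are exchanged at random.
- screwdriver: Loose screwdriver lying on the bench in front of the fixture (bystander). Origin under its middle.
- small_bearing: Loose smaller bearing, 26 mm in diameter, 9 mm high, lying behind the fixture (bystander).
- tape: Loose yellow tape roll, 90 mm in diameter, 24 mm high (bystander).
- knife: Loose black and yellow utility knife, about 150 mm long, 17 mm high (bystander).
- lidcup: Loose small white bowl, 70 mm in diameter, 35 mm high (bystander).
- flux: Loose small amber bottle, 32 mm in diameter, 75 mm high (bystander).
There are look-alikes about, which are no part of the job. Leave any pink or yellow look-alike of the fixture alone. Leave any blue look-alike of the tray alone.

How it is judged:
By the outcome, as a careful person would: the job done as asked, in the order asked, and still so for the second after the job is handed in, with the robot touching nothing.
It also fails if it takes over 54 s, if anything falls off the work surface, if the arm or the gripper's body presses on something with over 40 N, if the wrist force passes 120 N, or if a joint passes its speed limit or range.

### The arm

A 6-joint arm with a two-finger parallel gripper is mounted at the origin on the work surface. World frame = base frame: x ahead of the robot, y to its left, z up, the work surface at z = 0. Lengths are in m, angles in degrees, forces in N, time in s.
With the tool pointing down it reaches from about 0.35 to 0.875 m from the base axis. Payload 15.5 kg.
Tool frame: the origin (TCP) lies midway between the tips of the shut fingers; the grasp point (between the pads) lies 19 mm behind it (ctrl.hold_point_z is the distance from the TCP to the grasp point, in m); z points along the fingers, y is the line along which they close (so a half turn about z gives the same grasp; the last joint's range is limited). The gripper opens to 85 mm and grips with 20 to 120 N. Pads are 22 mm wide; open, the fingers measure 114 mm over their backs; the gripper's body (76 mm by 85 mm) begins 54 mm behind the grasp point. The pads swing forward as they close: fully open they stand 13 mm farther back than shut.
Start: joints at [63.684, 28.281, 77.091, -0, 74.628, -5.472], TCP at [0.222, 0.584, 0.231] pointing down, gripper open.
Joint ranges: [-166.48, 166.48], [-47.26, 123.95], [12.59, 153.08], [-70.14, 250.14], [6.76, 159.57], [-176.63, 176.63]. Speed limits (degrees/s): [108.29, 108.29, 147.25, 172.46, 172.46, 172.46].

### API

Orientations are given as [roll, pitch, yaw] about the fixed x, y, z axes, in that order (R = Rz(yaw) Ry(pitch) Rx(roll)).
In Python, from rig import ctrl gives the robot as it stands. The module is installed in compiled form; this text tells all that it offers.
- The arm moves only by the tool jog_arm, never from a script. Its argument "moves" is text: rows parted by semicolons, each of 7 numbers parted by spaces: the shift along the tool's x, y, z in mm, then the turn, a rotation vector about the tool's x, y, z in rad, then the opening, from -1 (shut) to 1 (fully open). In form: tx ty tz wx wy wz fingers; .... A call has 1 to 5 rows; each row is the pose to reach, as a shift and turn from the pose commanded when the call began, along the tool's axes at that moment; what a row does not reach only later rows make up. A row lasts 1/10 s, in which the tool goes at most 50 mm and 8.59 degrees, less where a joint would pass 70% of its speed; a pose out of reach is approached as far as the arm can. A call with a gripper value outside its range is refused whole. The fingers move at their own pace and stop on an object; "squeeze" is the grip in N (left out, the last holds). Time passes only in rows, so rows that repeat a pose let the fingers close. It gives the time, the measured TCP pose, the force, the opening and the grip force at its end, in the units of the state.
- ctrl.read_state(): the state, without advancing time (a new reading comes with each control period).
- ctrl.capture(name): name is "scene" or "top"; returns a dict with "pixels" (480x640x3 uint8, red, green, blue), "depth" (480x640 float32, m along the optical axis (not along the pixel's ray), 0 where there is no reading), "intrinsics" (3x3 intrinsics, pixels), "pose" (4x4, takes a point from camera to world coordinates). Camera axes: x right, y up, looking along -z (the intrinsics and any distortion apply to the point x, -y, -z); pixel columns grow to the right and rows downward; lengths in m; the calibration is good to about 2 mm. A picture is of the moment at which its call begins.
- ctrl.finish_job(): hands the job in; it is judged then, once.
Trained networks look in a picture, given as the dict that the camera call returned (one of the last four; its "shot" number tells which), for a name from the list of things; names that differ only in an ending like _2 or _b are one class to them, and where a whole thing is asked for, a point or a joint stands for the part that bears it (a point fixed in the world has none). Each returns a list of dicts, best first, with "conf" (0 to 1); they miss things now and then, are a little off and sometimes report something else, mostly with a low value. They report only what shows in the picture. A call takes as long as a camera call. They do not tell look-alikes from the thing itself.
- ctrl.look_for(thing, picture): "extent" ([left, top, width, height] in pixels, round what is visible of it).
- ctrl.regions_of(thing, picture): "mask" (480x640 bool, what is visible of it) and "extent" ([left, top, width, height] in pixels, round what is visible of it).
The state is a dict: "t": time; "joint_positions": joint angles; "dq": joint speeds; "effort": joint torques, N m; "position": TCP position; "ee_rot": TCP orientation; "ft_force": force on the tool from outside, world axes, zero at the start; "ft_torque": the same for the moment, N m; "finger_gap": finger opening in m; "finger_force": force on a finger pad.
Only numpy, scipy, OpenCV 4.12 (cv2) and the standard library are available. Lean on these libraries where they do the work, as an engineer would, in place of code of your own. Each camera call takes 0.05 s, during which the arm holds its last target. There are 200 camera calls.

## Working session

There is one attempt and no reset: what is moved stays moved. The work goes in short steps, Python scripts to look and compute and a tool call to move; the robot and the scene stay as the last step left them, time stands still between calls to the robot, and variables do not carry over. Pictures are saved under pics/ and viewed, at most 10 in all, crops included, and the job is handed in when it is done.

Besides the shell and the picture viewer there is one more tool, called after ">>>" as name(argument=value, ...) on one line, values as JSON. jog_arm: Moves the arm, as the interface text tells. Its arguments: {"type":"object","properties":{"moves":{"type":"string"},"squeeze":{"type":"number"}},"required":["moves"]}

```bash
mkdir -p pics; cat > h.py <<'E'
import numpy as np, cv2
from rig import ctrl
def cloud(p):
    K=p["intrinsics"];d=p["depth"];v,u=np.mgrid[0:480,0:640]
    X=(u-K[0,2])/K[0,0]*d;Y=-(v-K[1,2])/K[1,1]*d
    P=np.stack([X,Y,-d,np.ones_like(d)],-1)@p["pose"].T
    P=P[...,:3];P[d==0]=np.nan
    return P
def save(n,im): cv2.imwrite(n,im[...,::-1])
E
python3 - <<'E'
from h import *
ims=[]
for c in ["scene","top"]:
    p=ctrl.capture(c);C=cloud(p);ims.append(p["pixels"])
    save(f"pics/{c}1.png",p["pixels"]);np.savez(f"{c}1.npz",C=C,px=p["pixels"])
    print(c,p["pose"].round(3).tolist())
    for t in ["fixture","knob","bearing","tray","scrap_tray","screwdriver","small_bearing","tape","knife","lidcup","flux"]:
        for r in ctrl.regions_of(t,p)[:3]:
            m=r["mask"];print(t,round(r["conf"],2),[int(x) for x in r["extent"]],np.nanmedian(C[m],0).round(3),np.nanmax(C[m][:,2]).round(3),np.median(p["pixels"][m],0))
print(ctrl.read_state())
E
```

```text
scene [[0.215, -0.603, 0.768, 1.586], [0.977, 0.133, -0.169, -0.24], [-0.0, 0.786, 0.618, 0.958], [0.0, 0.0, 0.0, 1.0]]
fixture 0.97 [89, 215, 95, 70] [ 0.409 -0.409  0.023] 0.132 [147.  71.  96.]
fixture 0.86 [349, 135, 80, 65] [0.217 0.279 0.032] 0.136 [90. 68.  7.]
fixture 0.63 [228, 240, 102, 76] [ 0.575 -0.091  0.026] 0.132 [94. 93. 98.]
knob 0.71 [145, 213, 15, 24] [ 0.405 -0.351  0.114] 0.132 [57. 27. 23.]
knob 0.51 [298, 238, 12, 23] [ 0.567 -0.032  0.118] 0.132 [55. 23. 30.]
knob 0.49 [405, 133, 11, 19] [0.2   0.341 0.115] 0.136 [60. 31. 26.]
bearing 0.7 [254, 266, 22, 19] [ 0.561 -0.122  0.042] 0.047 [70. 66. 70.]
tray 0.95 [230, 206, 53, 37] [ 0.32  -0.107  0.005] 0.022 [ 16.  57. 161.]
tray 0.81 [372, 210, 64, 42] [0.424 0.255 0.005] 0.023 [196. 195. 185.]
tray 0.22 [283, 307, 12, 10] [ 0.649 -0.088  0.009] 0.014 [54. 53. 58.]
scrap_tray 0.87 [388, 265, 76, 54] [0.647 0.227 0.006] 0.024 [138.  14.  11.]
screwdriver 0.82 [209, 249, 87, 19] [ 0.466 -0.175  0.018] 0.029 [22. 92. 45.]
screwdriver 0.7 [479, 223, 13, 28] [0.537 0.412 0.042] 0.079 [70.  59.  55.5]
tape 0.6 [482,
[... 1718 characters left out ...]
0.046] 0.078 [93. 74. 73.]
{'t': 1.2, 'joint_positions': array([ 6.36841779e+01,  2.82807627e+01,  7.70930846e+01, -7.83143765e-05,
        7.46257779e+01, -5.47320994e+00]), 'dq': array([ 0.07953079, -0.0045853 ,  0.0545862 , -0.02141551,  0.09791187,
       -0.01868673]), 'effort': array([ 1.29720178e-03, -8.82027769e+01, -3.84275615e+01, -1.78031098e-05,
        8.99047300e-04,  2.13770744e-05]), 'position': array([0.22238751, 0.58409381, 0.23127212]), 'ee_rot': array([1.79999634e+02, 1.10920856e-04, 1.59157409e+02]), 'ft_force': array([0.13738954, 0.0708794 , 0.26208481]), 'ft_torque': array([ 0.00217925, -0.03939709, -0.02665796]), 'finger_force': 0.0, 'finger_gap': 0.08520822132722541}
```

View pics/scene1.png

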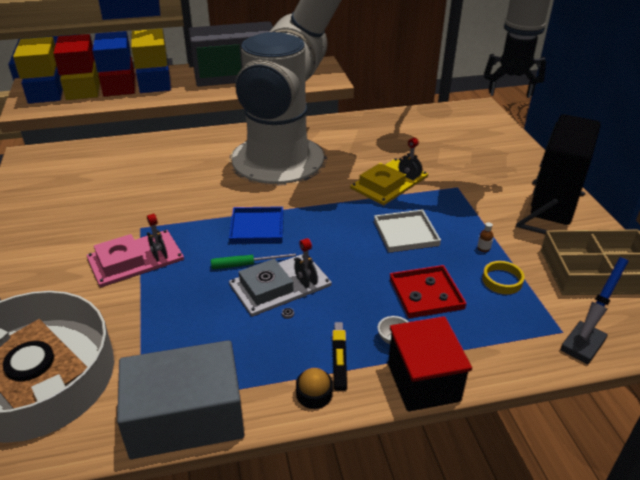

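View pics/top1.png

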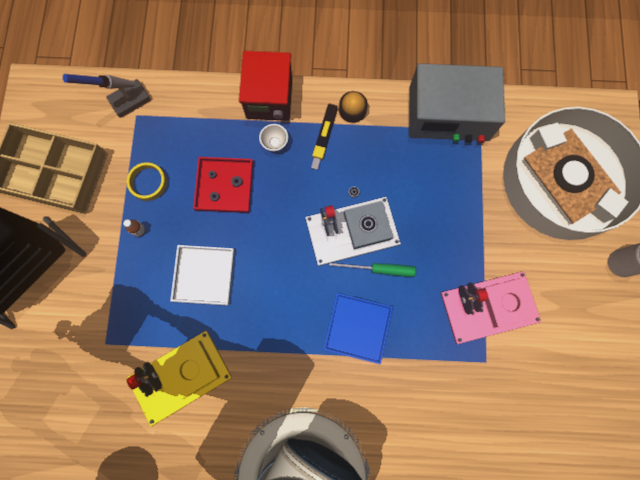

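Candidates in the top view: the aluminium/grey fixture at (352,230) is the one wanted. The pink one (490,307) and the yellow one (180,378) are look-alikes. For the tray, the white one at (203,275) is right, not blue (360,327) or red (224,185). Next I'll measure the geometry and check a crop.

```bash
python3 - <<'E'
from h import *
def rect(P,n):
    r=cv2.minAreaRect((P[:,:2]*1000).astype(np.float32));print(n,len(P),r)
for c in ["top","scene"]:
    d=np.load(c+"1.npz");C=d["C"];px=d["px"].astype(int);x,y,z=np.moveaxis(C,-1,0)
    box=(x>.46)&(x<.66)&(y>-.22)&(y<.06)
    N=box&(z>.036)&(z<.048)&(np.hypot(x-.559,y+.122)<.075);
    N=cv2.morphologyEx(N.astype(np.uint8),cv2.MORPH_OPEN,np.ones((3,3)))>0
    rect(C[N],"nest "+c); print(np.median(z[N]))
    B=box&(z>.006)&(z<.018);B=cv2.morphologyEx(B.astype(np.uint8),cv2.MORPH_OPEN,np.ones((3,3)))>0
    l,lab,st,_=cv2.connectedComponentsWithStats(B.astype(np.uint8))
    rect(C[lab==1+np.argmax(st[1:,4])],"base")
    red=box&(z>.095)&(px[...,0]>1.8*px[...,1])&(px[...,0]>60)
    P=C[red];print("knob",len(P),P.mean(0),P.min(0),P.max(0))
    T=(abs(x-.42)<.1)&(abs(y-.25)<.1)&(z>.012)&(z<.03);rect(C[T],"tray")
px=np.load("top1.npz")["px"][170:290,280:430];save("pics/crop.png",cv2.resize(px,None,fx=5,fy=5,interpolation=2)[:600,:750])
E
```

```text
nest top 1500 ((558.8096923828125, -122.97112274169922), (90.95379638671875, 91.06489562988281), 16.90941047668457)
0.04138491487969442
base 2224 ((548.4133911132812, -89.8235855102539), (121.11872863769531, 200.9684295654297), 17.530122756958008)
knob 94 [ 0.55907113 -0.03386394  0.12710211] [ 0.54867586 -0.04417773  0.11540815] [ 0.57129107 -0.0242215   0.13375075]
tray 469 ((427.9098205566406, 252.38168334960938), (131.99942016601562, 131.01058959960938), 89.25016784667969)
nest scene 1189 ((559.8632202148438, -121.24479675292969), (98.69731140136719, 92.40525817871094), 17.02088165283203)
0.041454118917614746
base 1352 ((549.0087280273438, -87.50772857666016), (126.2048110961914, 201.51576232910156), 17.151487350463867)
knob 79 [ 0.56689027 -0.03097789  0.12684552] [ 0.55239041 -0.04185216  0.11747607] [ 0.5781571  -0.02032979  0.13187275]
tray 444 ((427.81597900390625, 254.10885620117188), (133.071533203125, 140.9993133544922), 89.46426391601562)
```

View pics/crop.png

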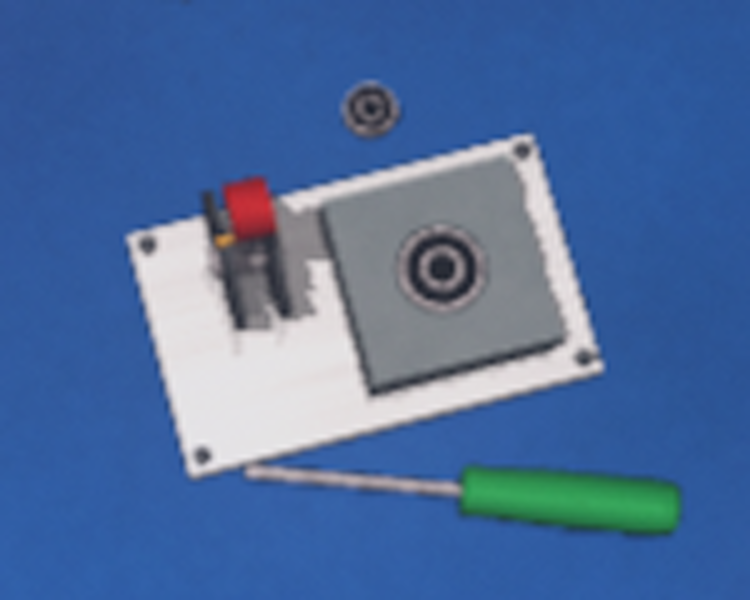

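The crop shows the grey fixture with the red knob at (250,207) and the bearing at (442,268), which confirms the choice. Yaw is about 17.2°, pocket (559,-122), hinge (563,-32) mm.

```bash
cat > g.py <<'E'
import sys,numpy as np
from scipy.spatial.transform import Rotation as R
from rig import ctrl
s=ctrl.read_state();R0=R.from_euler("xyz",s["ee_rot"],degrees=True)
print(s["t"],(s["position"]*1000).round(1),s["ee_rot"].round(2),s["finger_gap"],s["finger_force"],s["ft_force"].round(1))
a=[float(v) for v in sys.argv[1:]]   # groups: x y z yaw
for i in range(0,len(a),4):
    R1=R.from_euler("xyz",[180,0,a[i+3]],degrees=True)
    print(R0.inv().apply(np.array(a[i:i+3])-s["position"]*1000).round(1),(R0.inv()*R1).as_rotvec().round(3))
E
python3 g.py 563 -32 190 197.2
```

```text
1.2 [222.4 584.1 231.3] [180.     0.   159.16] 0.08520822132722541 0.0 [0.1 0.1 0.3]
[-537.5 -454.6   41.3] [ 0.     0.    -0.664]
```

>>> jog_arm(moves="-537.5 -454.6 41.3 0 0 -0.664 1;-537.5 -454.6 41.3 0 0 -0.664 1;-537.5 -454.6 41.3 0 0 -0.664 1;-537.5 -454.6 41.3 0 0 -0.664 1;-537.5 -454.6 41.3 0 0 -0.664 1", squeeze=60)

```text
t: 1.7
position: [0.3368, 0.3783, 0.2177]
ee_rot: [180.0, 0.0, -162.5]
ft_force: [0.9, 0.8, 0.1]
finger_gap: 0.0856
finger_force: 0.0
```

```bash
python3 g.py 563 -32 190 197.2
```

```text
1.7 [336.8 378.3 217.7] [ 1.7998e+02  4.0000e-02 -1.6245e+02] 0.08557621676951135 0.0 [0.9 0.8 0.1]
[ -92.  -459.4   27.6] [0.    0.001 0.006]
```

>>> jog_arm(moves="-92 -459 27.6 0 0 0 1;-92 -459 27.6 0 0 0 1;-92 -459 27.6 0 0 0 1;-92 -459 27.6 0 0 0 1;-92 -459 27.6 0 0 0 1")

```text
t: 2.2
position: [0.4562, 0.1583, 0.203]
ee_rot: [-180.0, 0.0, -162.8]
ft_force: [1.1, -0.0, 0.2]
finger_gap: 0.0851
finger_force: 0.0
```

```bash
python3 g.py 563 -32 190 197.2
```

```text
2.2 [456.2 158.3 203. ] [-1.800e+02  4.000e-02 -1.628e+02] 0.08510630447753735 0.0 [ 1.1 -0.   0.2]
[ -45.7 -213.4   13.1] [-0.     0.001  0.   ]
```

>>> jog_arm(moves="-46 -213 13 0 0 0 1;-46 -213 13 0 0 0 1;-46 -213 13 0 0 0 1;-46 -213 13 0 0 0 1;-46 -213 13 0 0 0 1")

```text
t: 2.7
position: [0.5643, -0.0336, 0.1897]
ee_rot: [-179.9, 0.1, -163.0]
ft_force: [0.6, 1.1, -0.6]
finger_gap: 0.0856
finger_force: 0.0
```

```bash
python3 g.py 563 -32 105 197.2
```

```text
2.7 [564.3 -33.6 189.7] [-1.7993e+02  5.0000e-02 -1.6295e+02] 0.08561855171360654 0.0 [ 0.6  1.1 -0.6]
[ 0.9  2.  84.7] [-0.001  0.001 -0.003]
```

>>> jog_arm(moves="1 1.5 40 0 0 0 1;1 1.5 75 0 0 0 1;1 1.5 85 0 0 0 1;1 1.5 85 0 0 0 0;1 1.5 85 0 0 0 -0.3")

```text
t: 3.2
position: [0.5617, -0.0283, 0.1062]
ee_rot: [-180.0, 0.1, -162.8]
ft_force: [0.6, -0.7, 0.4]
finger_gap: 0.0592
finger_force: 0.0
```

>>> jog_arm(moves="0 0 0 0 0 0 -0.4;0 0 0 0 0 0 -0.4;0 0 0 0 0 0 -0.4")

```text
t: 3.5
position: [0.5617, -0.0287, 0.1059]
ee_rot: [-179.9, 0.1, -162.8]
ft_force: [0.4, -2.0, 1.5]
finger_gap: 0.0257
finger_force: 1.2
```

```bash
python3 g.py 563 -32 105 197.2; python3 - <<'E'
from h import *
ims=[]
p=ctrl.capture("scene");a=cv2.resize(p["pixels"][200:320,220:345],(500,480),interpolation=2)
p=ctrl.capture("top");b=cv2.resize(p["pixels"][170:260,290:345],(293,480),interpolation=2)
save("pics/k1.png",np.hstack([a,b]))
E
```

```text
3.5 [561.7 -28.7 105.9] [-1.7994e+02  9.0000e-02 -1.6279e+02] 0.025702082039453678 1.1671054735779762 [ 0.4 -2.   1.5]
[-0.3 -3.6  0.9] [-0.001  0.002  0.   ]
```

View pics/k1.png

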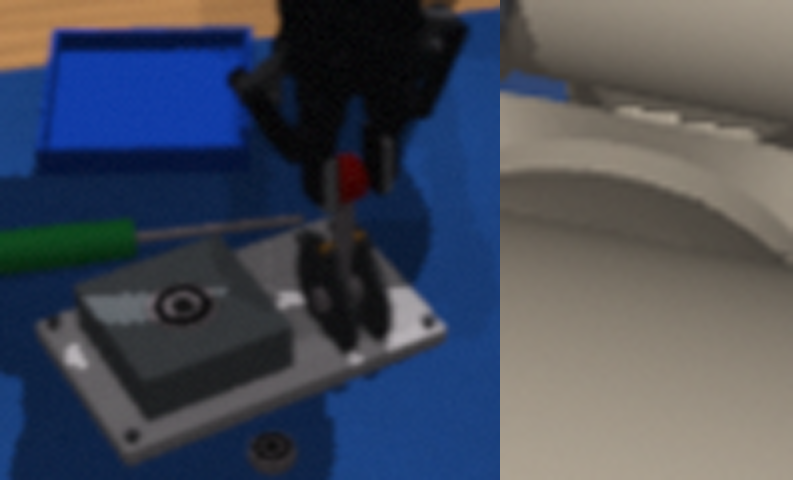

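The picture shows the knob between the fingers, with the left one touching, so the tool is about 3.7 mm off in y. I'll correct that and close.

>>> jog_arm(moves="-0.3 -3.7 1 0 0 0 -0.4;-0.3 -3.7 1 0 0 0 -1;-0.3 -3.7 1 0 0 0 -1;-0.3 -3.7 1 0 0 0 -1;-0.3 -3.7 1 0 0 0 -1")

```text
t: 4.1
position: [0.5626, -0.0322, 0.104]
ee_rot: [-180.0, 0.0, -162.8]
ft_force: [0.6, -4.9, 3.0]
finger_gap: 0.0168
finger_force: 60.2
```

```bash
python3 g.py 563 -32 105 197.2
```

```text
4.1 [562.6 -32.2 104. ] [-1.7997e+02  1.0000e-02 -1.6280e+02] 0.016833722853152096 60.15644431114197 [ 0.6 -4.9  3. ]
[-0.5  0.1 -1. ] [-0.  0. -0.]
```

>>> jog_arm(moves="0 0 -3 0 0 0 -1;0 0 -6 0 0 0 -1;0 0 -9 0 0 0 -1;0 0 -9 0 0 0 -1;0 0 -9 0 0 0 -1")

```text
t: 4.6
position: [0.5623, -0.0321, 0.1126]
ee_rot: [-180.0, -0.0, -162.8]
ft_force: [2.7, -5.3, -5.0]
finger_gap: 0.0168
finger_force: 58.9
```

```bash
python3 g.py 563 -32 105 197.2; python3 - <<'E'
import numpy as np
# knob-relative arc, r=88.5; tool x = -local x => swing to local -x is tool +x; z down
for a in np.r_[0.1:0.81:0.1,.76,.79,.80]:
  print(round(a,2),*[(round(r*np.sin(a),1),round(89-r*np.cos(a),1)) for r in (89,80)])
E
```

```text
4.6 [562.3 -32.1 112.6] [-1.7999e+02 -2.0000e-02 -1.6280e+02] 0.016832477821805965 58.89434337615967 [ 2.7 -5.3 -5. ]
[-0.7 -0.1  7.6] [-0. -0.  0.]
0.1 (np.float64(8.9), np.float64(0.4)) (np.float64(8.0), np.float64(9.4))
0.2 (np.float64(17.7), np.float64(1.8)) (np.float64(15.9), np.float64(10.6))
0.3 (np.float64(26.3), np.float64(4.0)) (np.float64(23.6), np.float64(12.6))
0.4 (np.float64(34.7), np.float64(7.0)) (np.float64(31.2), np.float64(15.3))
0.5 (np.float64(42.7), np.float64(10.9)) (np.float64(38.4), np.float64(18.8))
0.6 (np.float64(50.3), np.float64(15.5)) (np.float64(45.2), np.float64(23.0))
0.7 (np.float64(57.3), np.float64(20.9)) (np.float64(51.5), np.float64(27.8))
0.8 (np.float64(63.8), np.float64(27.0)) (np.float64(57.4), np.float64(33.3))
0.76 (np.float64(61.3), np.float64(24.5)) (np.float64(55.1), np.float64(31.0))
0.79 (np.float64(63.2), np.float64(26.4)) (np.float64(56.8), np.float64(32.7))
0.8 (np.float64(63.8), np.float64(27.0)) (np.float64(57.4), np.float64(33.3))
```

The collar is lifted (force change about 8 N). Now I'll swing the lever along the arc.

>>> jog_arm(moves="4.4 0 0.1 0 0 0 -1;8.9 0 0.4 0 0 0 -1;13.3 0 1 0 0 0 -1;17.7 0 1.8 0 0 0 -1;17.7 0 1.8 0 0 0 -1")

```text
t: 5.1
position: [0.5452, -0.0374, 0.1108]
ee_rot: [-180.0, -0.0, -162.8]
ft_force: [4.2, -4.8, -5.4]
finger_gap: 0.0168
finger_force: 58.8
```

```bash
python3 g.py 562.3 -32.1 112.6 197.2
```

```text
5.1 [545.2 -37.4 110.8] [-1.7999e+02 -1.0000e-02 -1.6281e+02] 0.01676994206121242 58.77936780452728 [ 4.2 -4.8 -5.4]
[-17.9   0.1  -1.8] [-0. -0. -0.]
```

Swinging freely. Next, angles 0.3 to 0.6, relative to 0.2.

>>> jog_arm(moves="8.6 0 2.2 0 0 0 -1;17 0 5.2 0 0 0 -1;25 0 9.1 0 0 0 -1;32.6 0 13.7 0 0 0 -1;32.6 0 13.7 0 0 0 -1")

```text
t: 5.6
position: [0.5141, -0.0471, 0.097]
ee_rot: [-180.0, 0.0, -162.8]
ft_force: [6.0, -3.3, -3.1]
finger_gap: 0.0172
finger_force: 58.9
```

>>> jog_arm(moves="3.6 0 2.6 0 0 0 -1;7 0 5.4 0 0 0 -1;11 0 9 0 0 0 -1;12.9 0 10.9 0 0 0 -1;12.9 0 10.9 0 0 0 -1")

```text
t: 6.1
position: [0.5027, -0.0508, 0.0864]
ee_rot: [-180.0, 0.1, -162.8]
ft_force: [6.7, -3.4, -1.7]
finger_gap: 0.0174
finger_force: 59.3
```

```bash
python3 g.py 562.3 -32.1 112.6 197.2
```

```text
6.1 [502.7 -50.8  86.4] [-1.7997e+02  7.0000e-02 -1.6281e+02] 0.017357837966983248 59.262768030166626 [ 6.7 -3.4 -1.7]
[-62.5   0.2 -26.2] [-0.001  0.001 -0.   ]
```

>>> jog_arm(moves="1 0 1 0 0 0 -1;1.6 0 1.6 0 0 0 -1;1.6 0 1.6 0 0 0 -1;1.6 0 1.6 0 0 0 -1")

```text
t: 6.5
position: [0.5022, -0.0511, 0.0853]
ee_rot: [-179.9, 0.2, -162.8]
ft_force: [8.5, -0.8, 0.9]
finger_gap: 0.0171
finger_force: 59.7
```

```bash
python3 g.py 562.3 -32.1 112.6 197.2
```

```text
6.5 [502.2 -51.1  85.3] [-179.94    0.18 -162.81] 0.01709720647516034 59.694305062294006 [ 8.5 -0.8  0.9]
[-63.1   0.4 -27.1] [-0.001  0.003 -0.   ]
```

At the stop. Now I'll lower the collar along the lever, keeping pressure against the stop.

>>> jog_arm(moves="-2.1 0 2.1 0 0 0 -1;-4.2 0 4.2 0 0 0 -1;-6 0 6 0 0 0 -1;-6 0 6 0 0 0 -1")

```text
t: 6.9
position: [0.5074, -0.0495, 0.0794]
ee_rot: [-179.9, 0.1, -162.8]
ft_force: [3.8, -2.7, 10.3]
finger_gap: 0.0173
finger_force: 61.1
```

```bash
python3 g.py 562.3 -32.1 112.6 197.2
```

```text
6.9 [507.4 -49.5  79.4] [-1.7994e+02  1.1000e-01 -1.6280e+02] 0.017277681124286307 61.05123996734619 [ 3.8 -2.7 10.3]
[-57.6   0.3 -33.1] [-0.001  0.002  0.   ]
```

>>> jog_arm(moves="-1 0 -1.5 0 0 0 -1;-2 0 -2 0 0 0 -1;-2 0 -2 0 0 0 0.2;-2 0 -2 0 0 0 0.2;-2 0 -2 0 0 0 0.2")

```text
t: 7.4
position: [0.5076, -0.0485, 0.0807]
ee_rot: [180.0, -0.0, -162.8]
ft_force: [0.3, 0.4, 1.2]
finger_gap: 0.051
finger_force: 0.0
```

>>> jog_arm(moves="0 0 -20 0 0 0 0.3;0 0 -50 0 0 0 0.3;0 0 -90 0 0 0 0.3;0 0 -120 0 0 0 0.3;0 0 -120 0 0 0 0.3")

```text
t: 7.9
position: [0.5097, -0.049, 0.2044]
ee_rot: [-179.8, 0.3, -162.8]
ft_force: [0.8, -0.4, -1.0]
finger_gap: 0.0552
finger_force: 0.0
```

```bash
python3 g.py 559 -122 120 197.2; python3 - <<'E'
from h import *
p=ctrl.capture("scene");C=cloud(p)
save("pics/l1.png",cv2.resize(p["pixels"][180:330,200:370],(680,600),interpolation=2))
for t in ["knob","bearing"]:
    for r in ctrl.regions_of(t,p)[:3]:
        m=r["mask"];print(t,round(r["conf"],2),[int(x) for x in r["extent"]],np.nanmedian(C[m],0).round(4),np.nanmin(C[m],0).round(4),np.nanmax(C[m],0).round(4))
E
```

```text
7.9 [509.7 -49.  204.4] [-179.85    0.29 -162.8 ] 0.05521597443539738 0.0 [ 0.8 -0.4 -1. ]
[-25.1 -84.1  84.8] [-0.003  0.005  0.   ]
knob 0.74 [144, 212, 17, 26] [ 0.4041 -0.3511  0.1154] [ 0.2306 -0.38   -0.0053] [ 0.417  -0.3399  0.134 ]
knob 0.62 [289, 233, 18, 25] [ 0.5224 -0.0432  0.0925] [ 0.3587 -0.0576 -0.0059] [ 0.5533 -0.0089  0.114 ]
knob 0.57 [407, 136, 11, 16] [0.2004 0.3403 0.1157] [ 0.0208  0.328  -0.0036] [0.2141 0.4241 0.1357]
bearing 0.82 [255, 264, 20, 17] [ 0.5661 -0.1225  0.0538] [ 0.5278 -0.1408  0.0388] [ 0.5826 -0.1029  0.0602]
```

View pics/l1.png

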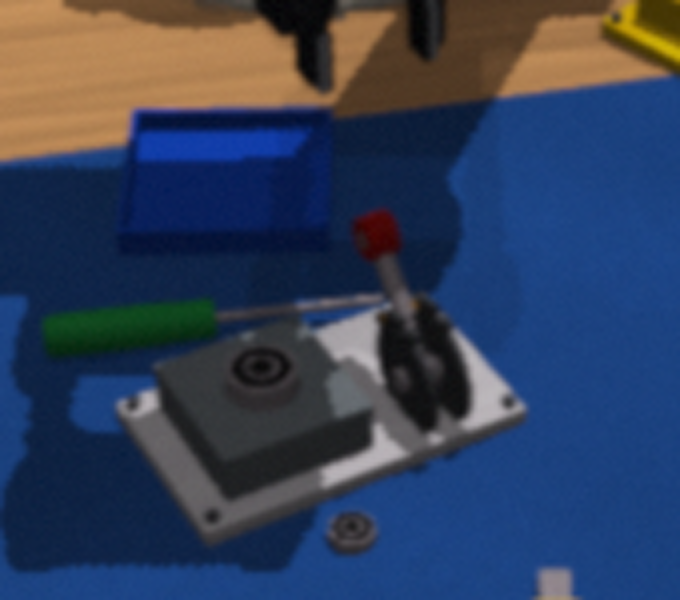

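The picture shows the lever locked over (knob at (378,232)) and the bearing standing proud at (262,370). Now to the bearing.

>>> jog_arm(moves="-25 -84 0 0 0 0 0.6;-25 -84 40 0 0 0 0.6;-25 -84 84 0 0 0 0.6;-25 -84 84 0 0 0 0.6;-25 -84 84 0 0 0 0.6")

```text
t: 8.55
position: [0.5555, -0.1209, 0.1162]
ee_rot: [179.9, -0.2, -162.8]
ft_force: [0.8, -0.2, 1.1]
finger_gap: 0.0682
finger_force: 0.0
```

>>> jog_arm(moves="0 0 0 0 0 0 0.6;0 0 0 0 0 0 0.6")

```text
t: 8.75
position: [0.5576, -0.1213, 0.1188]
ee_rot: [-179.9, 0.1, -162.8]
ft_force: [0.3, -0.2, 0.3]
finger_gap: 0.0681
finger_force: 0.0
```

```bash
python3 g.py 559.3 -122 42 197.2
```

```text
8.75 [ 557.6 -121.3  118.8] [-1.7991e+02  1.3000e-01 -1.6276e+02] 0.06810293878504614 0.0 [ 0.3 -0.2  0.3]
[-1.3 -1.1 76.8] [-0.002  0.002  0.001]
```

>>> jog_arm(moves="-1.3 -0.7 35 0 0 0 0.6;-1.3 -0.7 60 0 0 0 0.6;-1.3 -0.7 74 0 0 0 0.6;-1.3 -0.7 74 0 0 0 0.6;-1.3 -0.7 74 0 0 0 0.3")

```text
t: 9.25
position: [0.5588, -0.122, 0.044]
ee_rot: [-180.0, 0.1, -162.8]
ft_force: [1.1, 1.3, 0.2]
finger_gap: 0.0566
finger_force: 0.0
```

>>> jog_arm(moves="0 0 0 0 0 0 0.05;0 0 0 0 0 0 0.05;0 0 0 0 0 0 0.05")

```text
t: 9.55
position: [0.5587, -0.122, 0.0436]
ee_rot: [-180.0, 0.1, -162.8]
ft_force: [-0.5, -1.1, -1.4]
finger_gap: 0.0448
finger_force: 0.0
```

```bash
python3 g.py 559.3 -122 42 197.2;  python3 - <<'E'
from h import *
p=ctrl.capture("scene");save("pics/b1.png",cv2.resize(p["pixels"][200:320,215:345],(650,600),interpolation=2))
E
```

```text
9.55 [ 558.7 -122.    43.6] [-1.7996e+02  5.0000e-02 -1.6280e+02] 0.044776396861894004 0.0 [-0.5 -1.1 -1.4]
[-0.6 -0.2  1.6] [-0.001  0.001 -0.   ]
```

View pics/b1.png

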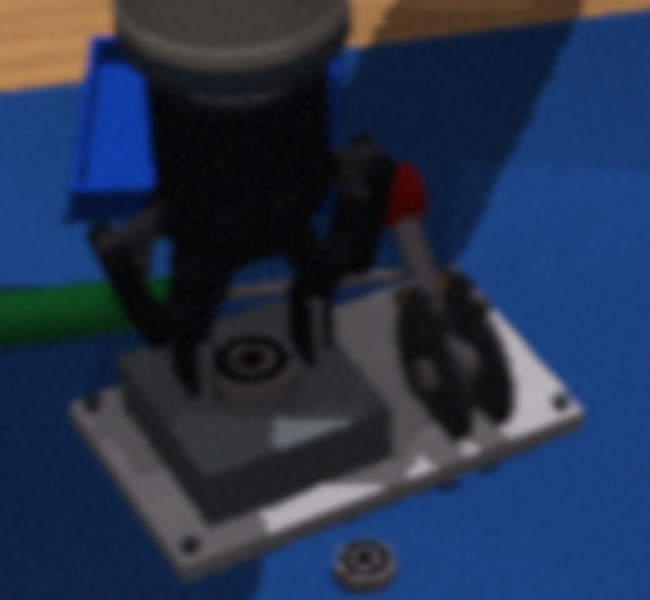

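The fingers straddle the bearing at (252,360) with no contact force. I'll shift slightly and close.

>>> jog_arm(moves="-0.5 0 0.5 0 0 0 0.05;-0.5 0 0.5 0 0 0 -0.5;-0.5 0 0.5 0 0 0 -0.5;-0.5 0 0.5 0 0 0 -0.5", squeeze=50)

```text
t: 10.0
position: [0.5591, -0.1221, 0.0427]
ee_rot: [-180.0, 0.0, -162.8]
ft_force: [-0.9, -2.3, 6.0]
finger_gap: 0.038
finger_force: 49.4
```

>>> jog_arm(moves="0 0 -4 0 0 0 -0.5;0 0 -8 0 0 0 -0.5;0 0 -12 0 0 0 -0.5;0 0 -16 0 0 0 -0.5;0 0 -20 0 0 0 -0.5")

```text
t: 10.5
position: [0.5587, -0.1217, 0.0628]
ee_rot: [180.0, 0.0, -162.8]
ft_force: [0.3, -0.2, -1.6]
finger_gap: 0.0381
finger_force: 50.8
```

>>> jog_arm(moves="0 0 -20 0 0 0 -0.5;0 0 -40 0 0 0 -0.5;0 0 -70 0 0 0 -0.5;0 0 -70 0 0 0 -0.5")

```text
t: 10.9
position: [0.5605, -0.1222, 0.1359]
ee_rot: [-179.8, 0.2, -162.8]
ft_force: [0.7, -0.7, -0.6]
finger_gap: 0.0376
finger_force: 50.9
```

```bash
python3 g.py 428 253 140 197.2;  python3 - <<'E'
from h import *
p=ctrl.capture("scene");save("pics/b2.png",cv2.resize(p["pixels"][180:320,215:345],(557,600),interpolation=2))
E
```

```text
10.9 [ 560.5 -122.2  135.9] [-179.82    0.25 -162.79] 0.037580438698249244 50.858259201049805 [ 0.7 -0.7 -0.6]
[ 15.5 397.6  -5.4] [-0.003  0.004  0.   ]
```

View pics/b2.png

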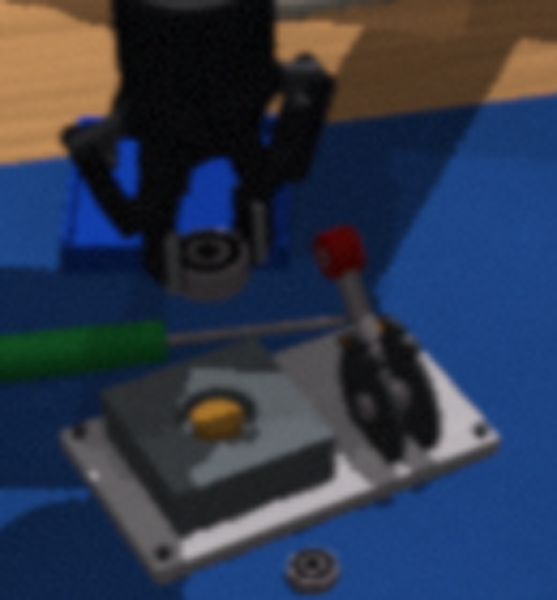

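The picture shows the bearing held level at (210,260), the lever still over and the pocket empty. I'll raise it and carry it to the tray.

>>> jog_arm(moves="0 0 -30 0 0 0 -0.5;4 40 -40 0 0 0 -0.5;5 80 -40 0 0 0 -0.5;7 125 -40 0 0 0 -0.5;8 170 -40 0 0 0 -0.5")

```text
t: 11.45
position: [0.4995, 0.0395, 0.1717]
ee_rot: [180.0, -0.1, -162.8]
ft_force: [0.2, -0.0, -0.9]
finger_gap: 0.0375
finger_force: 50.9
```

>>> jog_arm(moves="2 45 0 0 0 0 -0.5;4 90 0 0 0 0 -0.5;5 135 0 0 0 0 -0.5;6 180 10 0 0 0 -0.5;7 215 20 0 0 0 -0.5")

```text
t: 11.95
position: [0.4292, 0.2436, 0.1516]
ee_rot: [180.0, -0.0, -162.8]
ft_force: [0.5, -0.3, -0.5]
finger_gap: 0.0376
finger_force: 50.9
```

>>> jog_arm(moves="0 13 20 0 0 0 -0.5;0 13 40 0 0 0 -0.5;0 13 40 0 0 0 -0.5;0 13 40 0 0 0 -0.5")

```text
t: 12.35
position: [0.4264, 0.2537, 0.1121]
ee_rot: [-180.0, -0.1, -162.8]
ft_force: [0.3, -0.3, -0.1]
finger_gap: 0.0378
finger_force: 50.9
```

```bash
python3 g.py 428 253 8 197.2
```

```text
12.35 [426.4 253.7 112.1] [-1.7999e+02 -1.0000e-01 -1.6280e+02] 0.037791425308013465 50.90250849723816 [ 0.3 -0.3 -0.1]
[ -1.5  -1.1 104.1] [-0.    -0.002 -0.   ]
```

>>> jog_arm(moves="-1.5 -1 35 0 0 0 -0.5;-1.5 -1 65 0 0 0 -0.5;-1.5 -1 85 0 0 0 -0.5;-1.5 -1 96 0 0 0 -0.5;-1.5 -1 97 0 0 0 -0.5")

```text
t: 12.85
position: [0.4286, 0.2532, 0.0151]
ee_rot: [-180.0, -0.0, -162.8]
ft_force: [0.2, 0.1, -0.9]
finger_gap: 0.038
finger_force: 50.9
```

>>> jog_arm(moves="0 0 1 0 0 0 -0.5;0 0 2 0 0 0 -0.5;0 0 3 0 0 0 -0.5;0 0 4 0 0 0 -0.5;0 0 4 0 0 0 -0.5")

```text
t: 13.35
position: [0.4285, 0.2536, 0.0116]
ee_rot: [180.0, 0.0, -162.8]
ft_force: [-0.1, -0.1, -2.0]
finger_gap: 0.0377
finger_force: 50.9
```

>>> jog_arm(moves="0 0 1 0 0 0 -0.5;0 0 2 0 0 0 -0.5;0 0 2 0 0 0 -0.5")

```text
t: 13.65
position: [0.4284, 0.2535, 0.0092]
ee_rot: [-180.0, -0.0, -162.8]
ft_force: [0.2, 0.1, -0.8]
finger_gap: 0.0378
finger_force: 50.9
```

>>> jog_arm(moves="0 0 0.7 0 0 0 -0.5;0 0 1.4 0 0 0 -0.5;0 0 1.4 0 0 0 -0.5")

```text
t: 13.95
position: [0.4284, 0.2535, 0.0079]
ee_rot: [-180.0, -0.0, -162.8]
ft_force: [0.2, 0.0, -1.3]
finger_gap: 0.0377
finger_force: 50.9
```

>>> jog_arm(moves="0 0 0.7 0 0 0 -0.5;0 0 1 0 0 0 -0.5;0 0 1 0 0 0 -0.5")

```text
t: 14.25
position: [0.4285, 0.2535, 0.0075]
ee_rot: [180.0, 0.0, -162.8]
ft_force: [-3.4, -1.3, 15.2]
finger_gap: 0.0381
finger_force: 52.6
```

Contact. I'll ease off a little, then release.

>>> jog_arm(moves="0 0 -0.3 0 0 0 -0.5;0 0 -0.3 0 0 0 0.1;0 0 -0.3 0 0 0 0.3;0 0 -0.3 0 0 0 0.3;0 0 -0.3 0 0 0 0.3")

```text
t: 14.75
position: [0.4285, 0.2535, 0.0072]
ee_rot: [-180.0, -0.0, -162.8]
ft_force: [0.1, 0.4, 0.9]
finger_gap: 0.0551
finger_force: 0.0
```

>>> jog_arm(moves="0 0 -10 0 0 0 0.3;0 0 -40 0 0 0 0.3;0 0 -90 0 0 0 0.3;0 0 -140 0 0 0 0.3;0 0 -140 0 0 0 0.3")

```text
t: 15.25
position: [0.431, 0.2547, 0.1535]
ee_rot: [179.9, 0.5, -162.8]
ft_force: [0.3, -0.0, -0.3]
finger_gap: 0.0555
finger_force: 0.0
```

```bash
python3 - <<'E'
from h import *
p=ctrl.capture("scene");C=cloud(p)
save("pics/f1.png",cv2.resize(p["pixels"][120:330,200:480],(784,588),interpolation=2))
for r in ctrl.regions_of("bearing",p)[:3]:
    m=r["mask"];print(round(r["conf"],2),[int(x) for x in r["extent"]],np.nanmedian(C[m],0).round(4),np.nanmax(C[m],0).round(4))
print(ctrl.read_state()["t"])
E
```

```text
0.66 [400, 220, 16, 16] [0.4368 0.2525 0.0185] [0.4522 0.2732 0.0258]
15.35
```

View pics/f1.png

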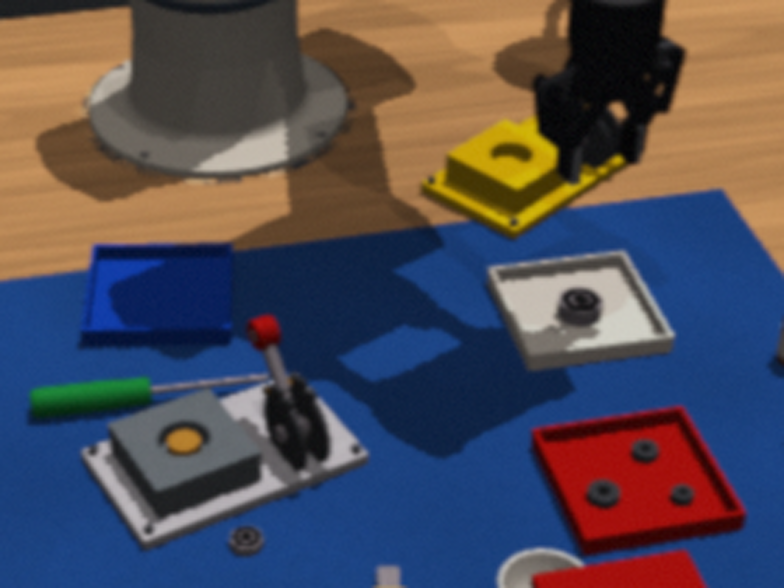

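The bearing lies flat in the white tray at (580,305), the lever is locked over at (265,330), and the other parts are where they were.

```bash
python3 -c "
from rig import ctrl;print(ctrl.finish_job())"
```

```text
the job is handed in; nothing more can be done
None
```

The lever is locked over, the bearing sits flat in the white tray, and the job was handed in at about 15 s of the 54 s; the last picture shows the other parts in view where they were.

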